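Seat the counting plate on the seed counter and hold it down

TASK

Take the counting plate (the disc with the tongue and the upright grey bar grip) by its grip, turn it so its tongue points the way of the seed counter's chute, and slide it about over the turntable until it drops onto the locating pin hidden beneath it. Then press it down until the sprung turntable is fully home, and finish like that: still holding the plate down by its grip, not letting go. Leave the other things on the bench where they are.

Things in the scene. Friction and masses are not known exactly. Their poses are not given: they have to be found in the camera images.
- plate_grip (a point): Loose counting plate (0.13 to 0.21 kg), flat on the table at first: an aluminium disc 100 mm in diameter, 8 mm thick, with a ring of small pockets, a tongue, a hub and a grip. This point: centre of the grey upright bar grip (46 mm along own x, 14 mm thick along own y, 36 mm tall), 46 mm above the underside, on the disc's axis. Own z is up.
- plate_tongue (a point): Outer end of the plate's one tongue: 20 mm wide, 6 mm thick, sticking out of the rim along the plate's own -x; its end lies 74 mm from the axis, 5 mm above the underside.
- plate_bore (a point): Mouth of the blind bore in the middle of the plate's underside, 46 mm straight below the grip's centre: 15 mm in diameter, 24 mm deep, unseen from above. Around it, on the disc, is a hub 34 mm in diameter that reaches to 28 mm above the underside; the grip stands on it.
- counter: Seed counter, fixed to the table: white housing 150 x 150 mm, top 45 mm above the table, own z up. Origin: centre of its underside, on the table. A steel chute, 30 mm wide, slopes out of the middle of its own -x side to 105 mm from the origin, all of it below the housing's top. A round steel turntable, 104 mm in diameter, lies in the middle of the top.
- turntable_top (a point): Centre of the turntable's top face, 57 mm above the table when unpressed. Through it stands a fixed steel locating pin, 12 mm thick, tapering to 8 mm over its last 4 mm, tip 67 mm above the table. It is not exactly in the middle: up to 4 mm off along the counter's own x and up to 4 mm along its y, different each time.
- platen (a joint): How far the sprung turntable is pressed, m: 0 free, 0.006 fully home on its stop. It starts to move at 3.5 N and needs 9.5 N to stay home (the plate's weight is part of that but alone does not move it); it springs back. A plate not over the pin rests on the pin's tip, underside 67 mm above the table; dropped on, 57 mm; pressed home, 51 mm.
- seed_cup: Bystander: small steel cup, 52 mm wide, 26 mm tall, in front of the chute. Origin: centre of its underside.
- cover: Bystander: plain round aluminium cover, 100 mm in diameter, 8 mm thick, with a round black knob (30 mm tall in all) and no tongue. Origin: centre of its underside.
- marker: Bystander: marker pen lying along own x, 120 mm long, 12 mm thick. Origin: under its middle.
- tweezers: Bystander: steel tweezers lying along own x, 135 mm long, 6 mm thick. Origin: under the middle.
- seed_jar: Bystander: amber glass jar, 52 mm wide, 70 mm tall. Origin: centre of its underside.
- weight: Bystander: brass balance weight, 32 mm wide, 43 mm tall. Origin: centre of its underside.
- dish: Bystander: clear shallow dish, 90 mm wide, 14 mm tall. Origin: centre of its underside.
There are look-alikes about, which are no part of the job. What is shaped like the part that bears plate_grip but orange is not meant. What is shaped like the counter but purple is not meant.

How it is judged:
By the outcome, as a careful person would: the job done as asked, in the order asked, and still so for the second after the job is handed in, while the arm keeps its last pose, push and grip.
It also fails if it takes over 64 s, if anything falls off the work surface, if the arm or the gripper's body presses on something with over 40 N, if the wrist force passes 120 N, or if a joint passes its speed limit or range.

ROBOT

A 7-joint arm with a two-finger parallel gripper is mounted at the origin on the work surface. World frame = base frame: x ahead of the robot, y to its left, z up, the work surface at z = 0. Lengths are in m, angles in rad, forces in N, time in s.
With the tool pointing down it reaches from about 0.4 to 0.85 m from the base axis. Payload 4.5 kg.
Tool frame: the origin (TCP) lies between the finger pads; the fingertips stand 19 mm ahead of it and the grasp point (between the pads) is the TCP; x points along the fingers, z is the direction in which the jaws open and shut, and the axes are right-handed (so a half turn about x gives the same grasp; the last joint's range is limited). The gripper opens to 88 mm and grips with 3 to 60 N. Pads are 18 mm wide; open, the fingers measure 123 mm over their backs; the gripper's body (75 mm by 187 mm) begins 45 mm behind the grasp point.
Start: joints at [-1.277, 0.689, -0.195, 1.565, 0.157, 0.902, -0.215], TCP at [0.161, 0.604, 0.258] pointing down, gripper open.
Joint ranges: [-3.01, 3.01], [-0.46, 2.08], [-1.47, 1.51], [0.13, 2.56], [-1, 4.14], [0.04, 2.09], [-2.66, 2.66]. Speed limits (rad/s): [2.57, 2.57, 3.14, 3.14, 3.14, 3.14, 3.14].

INTERFACE

Orientations are given as a 3x3 rotation matrix whose columns are the frame's x, y, z axes.
In Python, from cell import robot gives the robot as it stands. The module is installed in compiled form; this text tells all that it offers.
- The arm moves only by the shell command python3 -m handwheel 'ROWS' [FORCE]. ROWS is a JSON object of lists of equal length, an entry for each row: "dp": the shift along the tool's x, y, z in mm, a list of three; "delta_rot": the turn, a rotation vector about the tool's x, y, z in rad, a list of three; "gripper": the opening, from 0 (shut) to 1 (fully open). A call has 1 to 20 rows; each row shifts and turns the pose as measured when the row begins, along the tool's axes as they then stand; what a row does not reach is not made up. A row lasts 1/12 s, in which the tool goes at most 41.7 mm and 7.16 degrees, less where a joint would pass 70% of its speed; a pose out of reach is approached as far as the arm can. A call is refused whole if a number of a shift passes 41.7 or a number of a turn 0.125, either way. A call with a gripper value outside its range is refused whole. The fingers move at their own pace and stop on an object; FORCE is the grip in N (left out, the last holds). Time passes only in rows, so rows that do not move let the fingers close. It gives the time, the measured TCP pose, the force and the opening at its end, in the units of the state.
- robot.observe(): the state, without advancing time (a new reading comes with each control period).
- robot.snapshot(name): name is "side" or "top"; returns (picture, depth): 480x640x3 uint8, blue, green, red; 480x640 float32, m along the optical axis (not along the pixel's ray), 0 where there is no reading.
- robot.camera_info(name): a dict with "intrinsics" (3x3 intrinsics, pixels), "distortion" ([k1, k2, p1, p2, k3] as OpenCV has them; the pictures are not rectified), "rvec" (rotation vector, rad) and "tvec" (3), from world to camera coordinates, as OpenCV has them. Camera axes: x right, y down, z forward; pixel columns grow to the right and rows downward; lengths in m; the calibration is good to about 2 mm. A picture is of the moment at which its call begins. camera_info takes no time and is no camera call.
- robot.finish_job(): hands the job in, once; it reports no verdict.
The state is a dict: "time_s": time; "joint_positions": joint angles; "dq": joint speeds; "effort": joint torques, N m; "ee_pos": TCP position; "eef_rot": TCP orientation; "wrist_force": force on the tool from outside, world axes, zero at the start; "torque": the same for the moment, N m; "opening": finger opening in m.
Only numpy, scipy, OpenCV 4.12 (cv2) and the standard library are available. Lean on these libraries where they do the work, as an engineer would, in place of code of your own. Each camera call takes 0.05 s, during which the arm holds its last target. There are 200 camera calls.

## Working session

There is one attempt and no reset: what is moved stays moved. The work goes in short steps, Python scripts to look and compute and a shell command to move; the robot and the scene stay as the last step left them, time stands still between calls to the robot, and variables do not carry over. Pictures are saved under pics/ and viewed, about 8 in all and at most 12, crops included, and the job is handed in when it is done.

```bash
mkdir -p pics; cat > h.py <<'E'
import numpy as np, cv2
from cell import robot
def cam(n):
    c=robot.camera_info(n); K=np.array(c["intrinsics"],float); D=np.array(c["distortion"],float)
    R=cv2.Rodrigues(np.array(c["rvec"],float))[0]; t=np.array(c["tvec"],float).ravel(); return K,D,R,t
def onplane(n,uv,z):
    K,D,R,t=cam(n); p=cv2.undistortPoints(np.array(uv,float).reshape(-1,1,2),K,D).reshape(-1,2)
    d=np.c_[p,np.ones(len(p))]@R; o=-R.T@t
    return o+d*((z-o[2])/d[:,2])[:,None]
def proj(n,P):
    K,D,R,t=cam(n); return cv2.projectPoints(np.array(P,float).reshape(-1,1,3),cv2.Rodrigues(R)[0],t,K,D)[0].reshape(-1,2)
def cloud(n,dep):
    K,D,R,t=cam(n); v,u=np.mgrid[0:480,0:640]
    p=cv2.undistortPoints(np.c_[u.ravel(),v.ravel()].astype(float).reshape(-1,1,2),K,D).reshape(-1,2)
    X=np.c_[p,np.ones(len(p))]*dep.reshape(-1,1); return ((X-t)@R).reshape(480,640,3)
E
python3 - <<'E'
from h import *
for n in("top","side"):
    im,d=robot.snapshot(n); cv2.imwrite(f"pics/{n}0.png",im); np.save(f"{n}0.npy",d)
    K,D,R,t=cam(n); print(n,K[0,0],-R.T@t,R[2])
s=robot.observe(); print(s["time_s"],s["ee_pos"],s["eef_rot"],s["wrist_force"])
E
```

```text
top 435.66497373890377 [ 0.3483632  -0.01996079  1.05676892] [ 0.22607146  0.03154417 -0.97359985]
side 580.6397252414072 [-0.14151907  0.94913314  0.92313832] [ 0.48563394 -0.65047787 -0.58398478]
0.1 [0.16044999 0.60354026 0.25701439] [[-3.12443943e-04 -9.66462074e-01  2.56809195e-01]
 [-1.49977998e-03  2.56809371e-01  9.66460914e-01]
 [-9.99998827e-01 -8.31924309e-05 -1.52971900e-03]] [0.17600406 0.46795281 0.54031067]
```

View pics/top0.png

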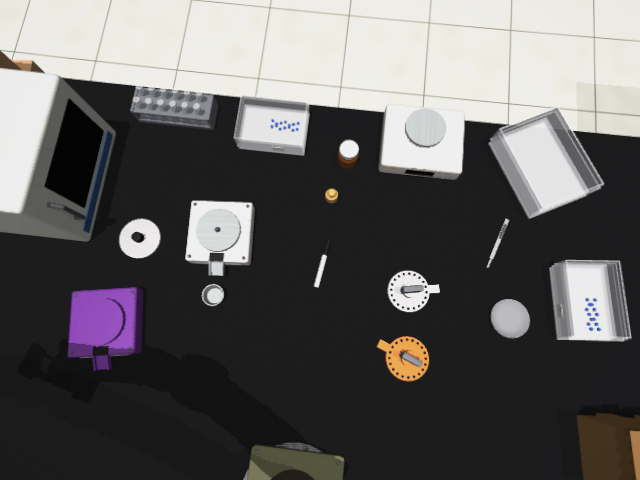

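View pics/side0.png

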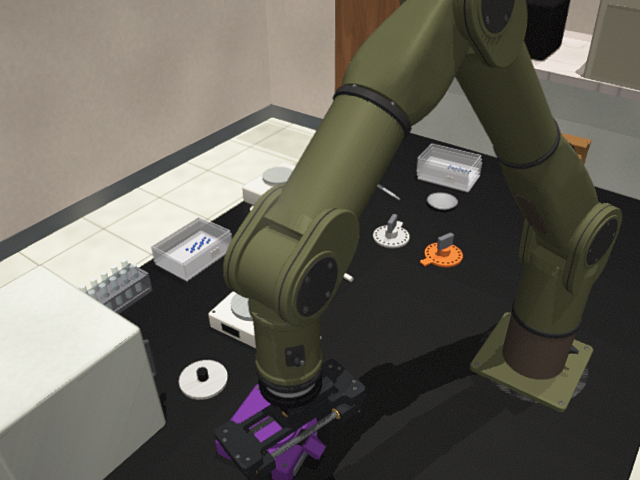

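Candidates for the plate: white disc with tongue and grey bar at top (408,291), orange look-alike at (406,358), and a tongueless cover at (139,239). The white one fits. Candidates for the counter: white with chute at (220,232), purple look-alike at (105,322), and a white balance without a chute at (423,140). The first fits. I'll measure these and confirm them in a crop.

```bash
python3 - <<'E'
from h import *
im=cv2.imread("pics/top0.png"); d=np.load("top0.npy"); C=cloud("top",d)
a=cv2.resize(im[255:325,370:450],(400,350),interpolation=cv2.INTER_CUBIC); b=cv2.resize(im[190:290,170:270],(350,350),interpolation=cv2.INTER_CUBIC)
cv2.imwrite("pics/crop1.png",np.hstack([a,b]))
hsv=cv2.cvtColor(im,cv2.COLOR_BGR2HSV)
U,V=np.meshgrid(range(640),range(480))
# plate
box=(U>370)&(U<450)&(V>255)&(V<325)
Z=C[...,2]
m=box&(Z>.002)&(Z<.014); w=box&(im.min(2)>120)
c=max(cv2.findContours((w*255).astype(np.uint8),0,1)[0],key=cv2.contourArea)
P=onplane("top",c.reshape(-1,2),.007)[:,:2]
def circ(P):
    for _ in range(6):
        A=np.c_[2*P,np.ones(len(P))]; s=np.linalg.lstsq(A,(P**2).sum(1),rcond=None)[0]
        r=np.sqrt(s[2]+s[:2]@s[:2]); e=abs(np.hypot(*(P-s[:2]).T)-r); P=P[e<max(.002,np.percentile(e,90)*.7)]
    return s[:2],r,len(P)
o,r,n=circ(P); print("plate",o,r,n)
q=P[np.hypot(*(P-o).T)>.060]; tdir=q.mean(0)-o; print("tongue ang",np.degrees(np.arctan2(tdir[1],tdir[0])),len(q))
g=box&(Z>.05); G=C[g]; print("grip",g.sum(),G.mean(0),np.degrees(cv2.minAreaRect((G[:,:2]*1000).astype(np.float32))[2]),cv2.minAreaRect((G[:,:2]*1000).astype(np.float32)))
# counter
box=(U>170)&(U<270)&(V>190)&(V<290)
h=box&(Z>.035)&(Z<.050)&(im.min(2)>170)
c=max(cv2.findContours((h*255).astype(np.uint8),0,1)[0],key=cv2.contourArea)
hp=C[h]; print("top z",np.median(hp[:,2]))
Q=onplane("top",c.reshape(-1,2),.045)[:,:2]; print("housing",cv2.minAreaRect((Q*1000).astype(np.float32)))
t=box&(Z>.052)&(Z<.062); T=C[t]; print("tt",t.sum(),np.median(T[:,2]))
c=max(cv2.findContours((t*255).astype(np.uint8),0,1)[0],key=cv2.contourArea)
print("tt circ",circ(onplane("top",c.reshape(-1,2),.057)[:,:2]))
tip=box&(Z>.063); print("tip",tip.sum(),C[tip].mean(0) if tip.any() else 0)
print("pix tip proj", onplane("top",[[218,230]],.067))
ch=box&(V>255)&(Z>.005)&(Z<.04)&(im.min(2)>90); print("chute",C[ch].mean(0),ch.sum())
E
```

```text
plate [ 0.48002784 -0.21870558] 0.048824127350483346 62
tongue ang -78.55610519869214 19
grip 159 [ 0.45954903 -0.18851177  0.2122713 ] 1741.5767156275385 ((425.3124694824219, -126.03375244140625), (25.403671264648438, 260.85504150390625), 30.39624786376953)
top z 0.04376871818709397
housing ((550.1610107421875, 246.09181213378906), (176.95083618164062, 147.38661193847656), 4.465429306030273)
tt 1458 0.05588330944907527
tt circ (array([0.56537505, 0.24756645]), np.float64(0.05135028818474402), 123)
tip 64 [0.40605574 0.05074789 0.79340132]
pix tip proj [[0.5618538  0.24367427 0.067     ]]
chute [0.47403493 0.2409927  0.0287756 ] 396
```

View pics/crop1.png

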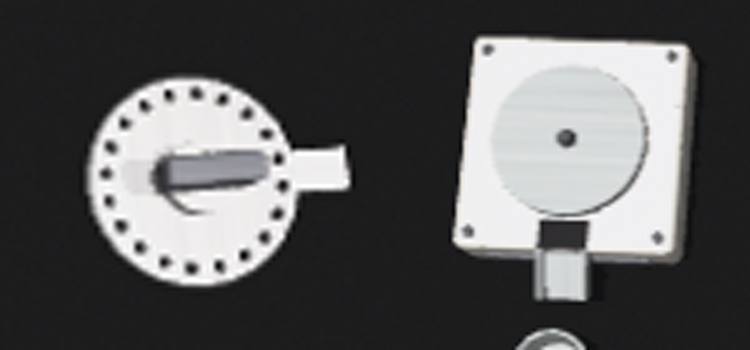

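The crop confirms both. The plate is the white disc with its bar and its tongue pointing right. The counter is white with its chute pointing down in the image, and the dark pin tip shows at about top pixel (217.7,229.4). Next I'll measure the pin, the chute angle and the tongue angle.

```bash
cat >> h.py <<'E'
def to(x,y,z,yaw):
    s=robot.observe(); R=np.array(s["eef_rot"]); p=np.array(s["ee_pos"])
    T=np.c_[[0,0,-1],np.zeros(3),[np.cos(np.radians(yaw)),np.sin(np.radians(yaw)),0]].astype(float); T[:,1]=np.cross(T[:,2],T[:,0])
    print("t",round(s["time_s"],2),"p",(p*1000).round(1),"yaw",np.degrees(np.arctan2(R[1,2],R[0,2])).round(2),"F",np.round(s["wrist_force"],2),"M",np.round(s["torque"],2),"op",round(s["opening"],4))
    print(" dp mm",(R.T@(np.array([x,y,z])-p)*1000).round(1),"rot",cv2.Rodrigues(R.T@T)[0].ravel().round(3), "q",np.round(s["joint_positions"],2))
E
python3 - <<'E'
from h import *
im=cv2.imread("pics/top0.png"); g=cv2.cvtColor(im,cv2.COLOR_BGR2GRAY).astype(float)
U,V=np.meshgrid(range(640),range(480))
b=(abs(U-218)<6)&(abs(V-229.5)<6); w=np.clip(150-g,0,None)*b
pu=[(w*U).sum()/w.sum(),(w*V).sum()/w.sum()]; print("pin px",pu,onplane("top",[pu],.066))
m=((g>190)&(U>170)&(U<270)&(V>190)&(V<290)).astype(np.uint8)
# housing top edges: left and top edge fits
for nm,pts in {"topedge":[(u,190+np.argmax(g[190:225,u]>140)) for u in range(200,246)],
  "left":[(170+np.argmax(g[v,170:215]>140),v) for v in range(208,255)]}.items():
    P=onplane("top",pts,.045)[:,:2]; l=cv2.fitLine(P.astype(np.float32),cv2.DIST_HUBER,0,1e-5,1e-5).ravel(); print(nm,np.degrees(np.arctan2(l[1],l[0])),l[2:])
# tongue edges
o=np.array([.4800,-.2187])
for nm,pts in {"up":[(u,270+np.argmax(g[270:296,u]>120)) for u in range(431,438)],"lo":[(u,305-np.argmax(g[305:280:-1,u]>120)) for u in range(431,438)]}.items():
    P=onplane("top",pts,.008)[:,:2]; l=cv2.fitLine(P.astype(np.float32),cv2.DIST_L2,0,1e-5,1e-5).ravel(); print(nm,np.degrees(np.arctan2(l[1],l[0])),P.mean(0)-o)
E=onplane("top",[((439+440)/2,289)],.008)[0,:2]; print("end",np.degrees(np.arctan2(*(E-o)[::-1])),np.hypot(*(E-o)))
# bar top
hsv=cv2.cvtColor(im,cv2.COLOR_BGR2HSV)
for z in(.064,):
  c=((V>280)&(V<300)&(U>402)&(U<426)&(g>85)&(g<165)); P=onplane("top",np.c_[U[c],V[c]],z)[:,:2]*1000; print("bar",c.sum(),cv2.minAreaRect(P.astype(np.float32)),P.mean(0))
to(.5,.2,.258,75)
E
```

```text
pin px [np.float64(217.33408919123204), np.float64(229.15797430083146)] [[0.56389361 0.24582947 0.066     ]]
topedge -85.32936 [0.6372315 0.2566362]
left 4.800943 [0.5398005  0.31857273]
up -76.9462 [ 0.02081757 -0.06026855]
lo -83.228325 [ 0.00375072 -0.06120018]
end -80.42837010937394 0.07486093080171984
bar 142 ((478.2459716796875, -220.7451171875), (38.465538024902344, 49.712345123291016), 3.4117026329040527) [ 478.23468695 -218.58328738]
t 0.1 p [160.4 603.5 257. ] yaw 75.12 F [0.18 0.47 0.54] M [-0.01 -0.06 -0.  ] op 0.0876
 dp mm [  -0.5 -431.8 -302.8] rot [ 0.002 -0.002  0.   ] q [-1.28  0.69 -0.19  1.57  0.16  0.9  -0.22]
```

```bash
python3 -m handwheel '{"dp":[[0,-30,-21],[0,-30,-21],[0,-30,-21],[0,-30,-21],[0,-30,-21],[0,-30,-21],[0,-30,-21],[0,-30,-21],[0,-30,-21],[0,-30,-21],[0,-30,-21],[0,-30,-21],[0,-30,-21],[0,-30,-21],[0,0,0]],"delta_rot":[[0,0,0],[0,0,0],[0,0,0],[0,0,0],[0,0,0],[0,0,0],[0,0,0],[0,0,0],[0,0,0],[0,0,0],[0,0,0],[0,0,0],[0,0,0],[0,0,0],[0,0,0]],"gripper":[1,1,1,1,1,1,1,1,1,1,1,1,1,1,1]}' 15; python3 -c "
from h import *
to(.479,-.2187,.2,10.5)"
```

```text
time_s: 1.35
ee_pos: [0.5018, 0.1945, 0.2485]
eef_rot: [[-0.01, -0.969, 0.248], [-0.007, 0.248, 0.969], [-1.0, 0.008, -0.009]]
wrist_force: [0.5, -0.1, -0.5]
opening: 0.0883
t 1.35 p [501.8 194.5 248.5] yaw 75.62 F [ 0.54 -0.09 -0.52] M [-0.04 -0.02  0.  ] op 0.0883
 dp mm [  51.6  -80.9 -405.5] rot [ 1.137 -0.013 -0.002] q [-0.3   0.6  -0.26  1.83  0.21  0.76  0.65]
```

```bash
python3 -m handwheel '{"dp":[[0,-7,-37],[0,-7,-37],[0,-7,-37],[0,-7,-37],[0,-7,-37],[0,-7,-37],[0,-7,-37],[0,-7,-37],[0,-7,-37],[0,-7,-37],[0,-7,-37],[0,0,0],[0,0,0],[0,0,0],[0,0,0],[0,0,0],[0,0,0],[0,0,0],[0,0,0],[0,0,0]],"delta_rot":[[0,0,0],[0,0,0],[0,0,0],[0,0,0],[0,0,0],[0,0,0],[0,0,0],[0,0,0],[0,0,0],[0,0,0],[0,0,0],[0.124,0,0],[0.124,0,0],[0.124,0,0],[0.124,0,0],[0.124,0,0],[0.124,0,0],[0.124,0,0],[0.124,0,0],[0.124,0,0]],"gripper":[1,1,1,1,1,1,1,1,1,1,1,1,1,1,1,1,1,1,1,1]}'; python3 - <<'E'
from h import *
to(.479,-.2187,.15,10.5)
im,d=robot.snapshot("side"); 
c=proj("side",[[.479,-.2187,.05]])[0]; print(c)
x,y=int(c[0]),int(c[1]); cv2.imwrite("pics/s1.png",cv2.resize(im[max(0,y-110):y+70,x-110:x+110],None,fx=3,fy=3))
E
```

```text
time_s: 3.02
ee_pos: [0.4683, -0.2374, 0.2428]
eef_rot: [[-0.019, -0.2, 0.98], [-0.001, 0.98, 0.2], [-1.0, 0.003, -0.019]]
wrist_force: [-0.7, -0.7, -0.1]
opening: 0.0884
t 3.02 p [ 468.3 -237.4  242.8] yaw 11.53 F [-0.71 -0.69 -0.05] M [-0.05  0.05 -0.04] op 0.0884
 dp mm [92.5 15.9 16. ] rot [ 0.018 -0.019 -0.003] q [ 0.36  0.58  0.02  1.88 -0.01  0.7   0.59]
[392.86341042 221.70904192]
```

View pics/s1.png

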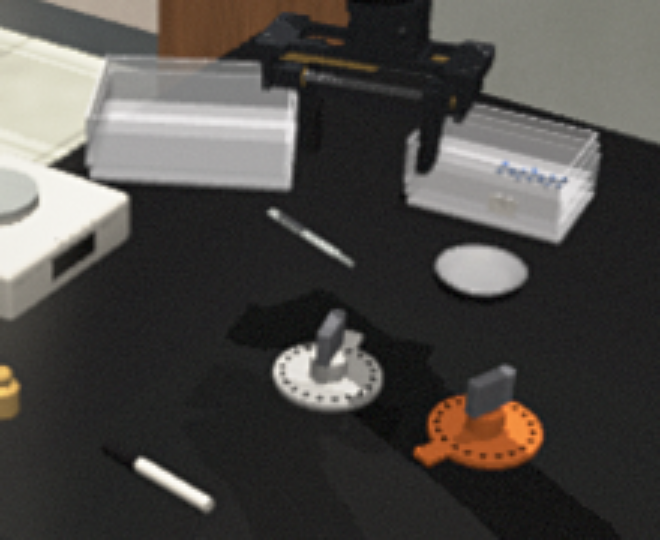

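The side view shows the bar at about side pixel (393,223), within 2 px of the projection, and nothing is near it. The fingertips must stay above the 28 mm hub, so I'll grasp with the TCP at about 52 mm.

```bash
python3 -m handwheel '{"dp":[[25,5,5],[30,5,5],[30,5,5],[22,0,0],[0,0,0]],"delta_rot":[[0.018,-0.019,0],[0,0,0],[0,0,0],[0,0,0],[0,0,0]],"gripper":[1,1,1,1,1]}'; python3 -c "
from h import *
to(.479,-.2187,.052,10.5)"
```

```text
time_s: 3.48
ee_pos: [0.4831, -0.2189, 0.1335]
eef_rot: [[0.007, -0.188, 0.982], [-0.0, 0.982, 0.188], [-1.0, -0.001, 0.006]]
wrist_force: [-0.1, 0.5, 0.0]
opening: 0.0878
t 3.48 p [ 483.1 -218.9  133.5] yaw 10.86 F [-0.05  0.5   0.  ] M [-0.11  0.14  0.02] op 0.0878
 dp mm [81.5  1.  -4.5] rot [0.006 0.006 0.001] q [ 0.33  0.76  0.01  1.97 -0.02  0.41  0.55]
```

```bash
python3 -m handwheel '{"dp":[[24,1,-4],[24,0,0],[20,0,0],[10,0,0],[3,0,0]],"delta_rot":[[0.006,0.006,0],[0,0,0],[0,0,0],[0,0,0],[0,0,0]],"gripper":[1,1,1,1,1]}'; python3 -c "
from h import *
to(.479,-.2187,.052,10.5)"
```

```text
time_s: 3.9
ee_pos: [0.4818, -0.2189, 0.0529]
eef_rot: [[0.005, -0.192, 0.981], [-0.002, 0.981, 0.192], [-1.0, -0.002, 0.005]]
wrist_force: [0.2, 0.2, -0.5]
opening: 0.0881
t 3.9 p [ 481.8 -218.9   52.9] yaw 11.04 F [ 0.21  0.21 -0.55] M [-0.05  0.08  0.02] op 0.0881
 dp mm [ 0.9  0.8 -2.7] rot [0.009 0.005 0.002] q [ 0.34  0.91  0.    2.   -0.02  0.24  0.55]
```

```bash
python3 -m handwheel '{"dp":[[0,0,-2],[0,0,0],[0,0,0],[0,0,0],[0,0,0],[0,0,0],[0,0,0],[0,0,0],[0,0,0],[0,0,0]],"delta_rot":[[0.009,0.005,0],[0,0,0],[0,0,0],[0,0,0],[0,0,0],[0,0,0],[0,0,0],[0,0,0],[0,0,0],[0,0,0]],"gripper":[0.8,0.5,0.3,0.1,0,0,0,0,0,0]}' 45; python3 -c "
from h import *
to(.479,-.2187,.052,10.5)"
```

```text
time_s: 4.73
ee_pos: [0.4828, -0.2209, 0.0587]
eef_rot: [[0.008, -0.183, 0.983], [-0.006, 0.983, 0.183], [-1.0, -0.007, 0.007]]
wrist_force: [0.5, 0.5, 1.1]
opening: 0.0239
t 4.73 p [ 482.8 -220.9   58.7] yaw 10.56 F [0.53 0.48 1.06] M [-0.06  0.06 -0.05] op 0.0239
 dp mm [ 6.6  2.9 -3.3] rot [0.001 0.007 0.007] q [ 0.34  0.89  0.01  1.99 -0.02  0.24  0.54]
```

```bash
python3 -m handwheel '{"dp":[[5,2,-2],[1,0,0],[1,0,0],[0,0,0],[0,0,0],[0,0,0],[0,0,0]],"delta_rot":[[0,0,0],[0,0,0],[0,0,0],[0,0,0],[0,0,0],[0,0,0],[0,0,0]],"gripper":[0,0,0,0,0,0,0]}' 45; python3 -c "
from h import *
to(.479,-.2187,.052,10.5)"
```

```text
time_s: 5.32
ee_pos: [0.4803, -0.2191, 0.0528]
eef_rot: [[0.009, -0.184, 0.983], [-0.006, 0.983, 0.184], [-1.0, -0.008, 0.008]]
wrist_force: [-0.3, 0.4, 4.1]
opening: 0.0139
t 5.32 p [ 480.3 -219.1   52.8] yaw 10.63 F [-0.29  0.4   4.1 ] M [-0.12  0.22  0.02] op 0.0139
 dp mm [ 0.8  0.7 -1.2] rot [0.002 0.008 0.008] q [ 0.33  0.9   0.01  2.   -0.02  0.22  0.54]
```

Gripped: the opening is 13.9 mm on the 14 mm bar, and the underside is 52.8 mm below the TCP. Now lift.

```bash
python3 -m handwheel '{"dp":[[-10,0,0],[-25,0,0],[-30,0,0],[-30,0,0],[-20,0,0],[0,0,0]],"delta_rot":[[0,0,0],[0,0,0],[0,0,0],[0,0,0],[0,0,0],[0,0,0]],"gripper":[0,0,0,0,0,0]}'; python3 -c "
from h import *
to(.5639,.2458,.16,-85.3)"
```

```text
time_s: 5.82
ee_pos: [0.4758, -0.2167, 0.1707]
eef_rot: [[-0.002, -0.185, 0.983], [-0.002, 0.983, 0.185], [-1.0, -0.001, -0.002]]
wrist_force: [-0.2, -0.4, -1.7]
opening: 0.0135
t 5.82 p [ 475.8 -216.7  170.7] yaw 10.64 F [-0.24 -0.36 -1.66] M [-0.05  0.04  0.02] op 0.0135
 dp mm [  9.8 438.3 172. ] rot [ 1.674 -0.     0.003] q [ 0.33  0.69  0.02  1.96 -0.02  0.49  0.54]
```

```bash
python3 -m handwheel '{"dp":[[0,15,6],[0,29,11],[0,29,11],[0,29,11],[0,29,11],[0,29,11],[0,29,11],[0,29,11],[0,29,11],[0,29,11],[0,29,11],[0,29,11],[0,29,11],[0,29,11],[0,29,11],[0,15,6],[0,0,0],[0,0,0]],"delta_rot":[[0,0,0],[0,0,0],[0,0,0],[0,0,0],[0,0,0],[0,0,0],[0,0,0],[0,0,0],[0,0,0],[0,0,0],[0,0,0],[0,0,0],[0,0,0],[0,0,0],[0,0,0],[0,0,0],[0.06,0,0],[0.1,0,0]],"gripper":[0,0,0,0,0,0,0,0,0,0,0,0,0,0,0,0,0,0]}'; python3 -m handwheel '{"dp":[[0,0,0],[0,0,0],[0,0,0],[0,0,0],[0,0,0],[0,0,0],[0,0,0],[0,0,0],[0,0,0],[0,0,0],[0,0,0],[0,0,0],[0,0,0]],"delta_rot":[[0.12,0,0],[0.12,0,0],[0.12,0,0],[0.12,0,0],[0.12,0,0],[0.12,0,0],[0.12,0,0],[0.12,0,0],[0.12,0,0],[0.12,0,0],[0.12,0,0],[0.06,0,0],[0,0,0]],"gripper":[0,0,0,0,0,0,0,0,0,0,0,0,0]}'; python3 -c "
from h import *
to(.5639,.2458,.16,-85.3)"
```

```text
time_s: 7.32
ee_pos: [0.5502, 0.2622, 0.1506]
eef_rot: [[-0.031, -0.017, 0.999], [-0.01, 1.0, 0.017], [-0.999, -0.009, -0.031]]
wrist_force: [0.5, -0.2, -2.1]
opening: 0.014
time_s: 8.4
ee_pos: [0.5358, 0.2614, 0.1331]
eef_rot: [[-0.061, 0.987, 0.147], [-0.024, 0.146, -0.989], [-0.998, -0.064, 0.015]]
wrist_force: [0.5, -0.0, -1.3]
opening: 0.0137
t 8.4 p [535.8 261.4 133.1] yaw -81.55 F [ 0.51 -0.   -1.3 ] M [-0.05  0.05  0.02] op 0.0137
 dp mm [-28.2  23.8  19.9] rot [0.065 0.017 0.064] q [-0.84  0.93  0.6   1.72 -0.69  0.79 -1.32]
```

```bash
python3 -m handwheel '{"dp":[[-8,12,10],[-6,10,8],[0,2,2],[0,0,0]],"delta_rot":[[0.065,0.017,0.064],[0,0,0],[0,0,0],[0,0,0]],"gripper":[0,0,0,0]}'; python3 - <<'E'
from h import *
to(.5639,.2458,.15,-85.3)
for n in("side","top"):
    im,d=robot.snapshot(n); c=proj(n,[[.564,.246,.06]])[0]; x,y=int(c[0]),int(c[1]); print(n,x,y)
    x0=max(0,x-90);y0=max(0,y-90); cv2.imwrite(f"pics/a_{n}.png",im[y0:y0+180,x0:x0+180])
a=[cv2.resize(cv2.imread(f"pics/a_{n}.png"),(400,400),interpolation=cv2.INTER_CUBIC) for n in("side","top")]
cv2.imwrite("pics/a.png",np.hstack(a))
E
```

```text
time_s: 8.73
ee_pos: [0.5603, 0.244, 0.1432]
eef_rot: [[-0.007, 0.996, 0.09], [-0.003, 0.09, -0.996], [-1.0, -0.007, 0.002]]
wrist_force: [0.1, -0.2, -1.4]
opening: 0.0136
t 8.73 p [560.3 244.  143.2] yaw -84.86 F [ 0.09 -0.2  -1.45] M [-0.02  0.18 -0.05] op 0.0136
 dp mm [-6.8  3.7 -1.5] rot [0.008 0.002 0.007] q [-0.8   0.91  0.6   1.72 -0.72  0.75 -1.31]
side 255 299
top 217 229
```

View pics/a.png

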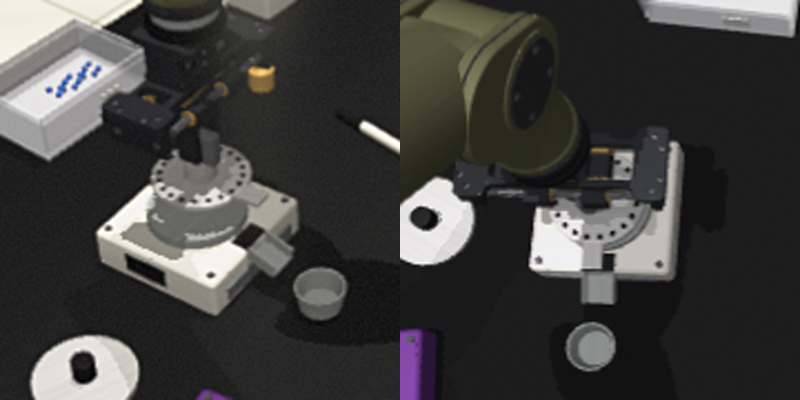

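The tongue points at the chute in both views: toward the lower right in the side crop, straight down in the top crop. Lower to just above the pin tip, where TCP contact is at about 120 mm.

```bash
python3 -m handwheel '{"dp":[[6,4,-1],[7,1,0],[4,0,0],[0,0,0]],"delta_rot":[[0.008,0.002,0.007],[0,0,0],[0,0,0],[0,0,0]],"gripper":[0,0,0,0]}' 50; python3 -c "
from h import *
to(.5639,.2458,.12,-85.3)"
```

```text
time_s: 9.17
ee_pos: [0.5643, 0.2482, 0.1233]
eef_rot: [[-0.003, 0.996, 0.085], [0.001, 0.085, -0.996], [-1.0, -0.002, -0.002]]
wrist_force: [-0.4, -1.0, -2.5]
opening: 0.0137
t 9.17 p [564.3 248.2 123.3] yaw -85.11 F [-0.39 -0.98 -2.53] M [-0.03  0.21 -0.01] op 0.0137
 dp mm [ 3.3 -0.6  2.3] rot [ 0.003 -0.002  0.002] q [-0.79  0.94  0.58  1.72 -0.74  0.72 -1.3 ]
```

```bash
python3 -m handwheel '{"dp":[[1,0,2],[2,0,0],[2,0,0],[2,0,0]],"delta_rot":[[0,0,0],[0,0,0],[0,0,0],[0,0,0]],"gripper":[0,0,0,0]}'; python3 -c "
from h import *
to(.5639,.2458,.11,-85.3)"
```

```text
time_s: 9.5
ee_pos: [0.5645, 0.247, 0.1154]
eef_rot: [[-0.003, 0.996, 0.087], [0.002, 0.087, -0.996], [-1.0, -0.003, -0.002]]
wrist_force: [0.8, 1.3, -1.5]
opening: 0.0135
t 9.5 p [564.5 247.  115.4] yaw -85.03 F [ 0.82  1.35 -1.45] M [ 0.2  -0.06 -0.02] op 0.0135
 dp mm [ 5.4 -0.6  1.1] rot [ 0.005 -0.002  0.003] q [-0.79  0.95  0.57  1.72 -0.75  0.7  -1.29]
```

```bash
python3 -m handwheel '{"dp":[[2,0,0],[2,0,0],[2,0,0]],"delta_rot":[[0,0,0],[0,0,0],[0,0,0]],"gripper":[0,0,0]}'; python3 -c "
from h import *
to(.5639,.2458,.104,-85.3)"
```

```text
time_s: 9.75
ee_pos: [0.5648, 0.2475, 0.1093]
eef_rot: [[-0.002, 0.996, 0.087], [0.003, 0.087, -0.996], [-1.0, -0.001, -0.003]]
wrist_force: [-0.3, 0.2, 2.1]
opening: 0.0135
t 9.75 p [564.8 247.5 109.3] yaw -85.0 F [-0.28  0.23  2.11] M [-0.11  0.35  0.03] op 0.0135
 dp mm [ 5.3 -1.1  1.6] rot [ 0.005 -0.003  0.001] q [-0.78  0.96  0.56  1.72 -0.76  0.69 -1.29]
```

The plate passed the tip height with no push and met the turntable at 109.3 mm, against 109.8 mm expected. It is on the pin. Press home.

```bash
python3 -m handwheel '{"dp":[[2,0,0],[3,0,0],[3,0,0],[3,0,0],[3,0,0]],"delta_rot":[[0,0,0],[0,0,0],[0,0,0],[0,0,0],[0,0,0]],"gripper":[0,0,0,0,0]}' 60; python3 -c "
from h import *
to(.5639,.2458,.104,-85.3)"
```

```text
time_s: 10.17
ee_pos: [0.565, 0.2475, 0.1038]
eef_rot: [[-0.001, 0.996, 0.087], [0.009, 0.087, -0.996], [-1.0, -0.001, -0.009]]
wrist_force: [-6.4, -0.8, 23.4]
opening: 0.014
t 10.17 p [565.  247.5 103.8] yaw -85.01 F [-6.38 -0.83 23.38] M [-0.4   1.88 -0.  ] op 0.014
 dp mm [-0.3 -1.3  1.6] rot [ 0.005 -0.009  0.001] q [-0.77  0.96  0.55  1.73 -0.77  0.68 -1.27]
```

```bash
python3 -m handwheel '{"dp":[[2.5,0.5,0],[2.5,0.5,0],[2.5,0.5,0]],"delta_rot":[[0,0,0],[0,0,0],[0,0,0]],"gripper":[0,0,0]}'; python3 - <<'E'
from h import *
to(.5639,.2458,.104,-85.3)
for n in("side","top"):
    im,d=robot.snapshot(n); c=proj(n,[[.564,.246,.06]])[0]; x,y=int(c[0]),int(c[1])
    x0=max(0,x-60);y0=max(0,y-60); cv2.imwrite(f"pics/b_{n}.png",im[y0:y0+120,x0:x0+120])
    if n=="side":
        C=cloud(n,d); b=np.zeros((480,640),bool); b[y0:y0+120,x0:x0+120]=1; b&=(np.hypot(C[...,0]-.564,C[...,1]-.246)<.046)&(np.hypot(C[...,0]-.564,C[...,1]-.246)>.02)&(C[...,2]<.08)&(C[...,2]>.045)
        print("plate top z",np.percentile(C[...,2][b],[10,25,50,75,90]),b.sum())
a=[cv2.resize(cv2.imread(f"pics/b_{n}.png"),(400,400),interpolation=cv2.INTER_CUBIC) for n in("side","top")]
cv2.imwrite("pics/b.png",np.hstack(a)); to(.5639,.2458,.104,-85.3)
E
```

```text
time_s: 10.42
ee_pos: [0.5651, 0.2474, 0.1038]
eef_rot: [[-0.003, 0.996, 0.087], [0.014, 0.087, -0.996], [-1.0, -0.002, -0.014]]
wrist_force: [-7.3, 1.3, 21.4]
opening: 0.0135
t 10.42 p [565.1 247.4 103.8] yaw -85.0 F [-7.35  1.31 21.35] M [-0.58  1.72 -0.04] op 0.0135
 dp mm [-0.2 -1.4  1.5] rot [ 0.005 -0.014  0.002] q [-0.77  0.96  0.55  1.73 -0.77  0.68 -1.27]
plate top z [0.05543063 0.05678824 0.05793153 0.05910014 0.06029236] 577
t 10.52 p [565.2 247.4 103.8] yaw -85.0 F [-6.49  0.32 20.91] M [-0.53  1.58 -0.03] op 0.0133
 dp mm [-0.2 -1.5  1.5] rot [ 0.005 -0.014  0.002] q [-0.77  0.96  0.55  1.73 -0.77  0.68 -1.27]
```

View pics/b.png

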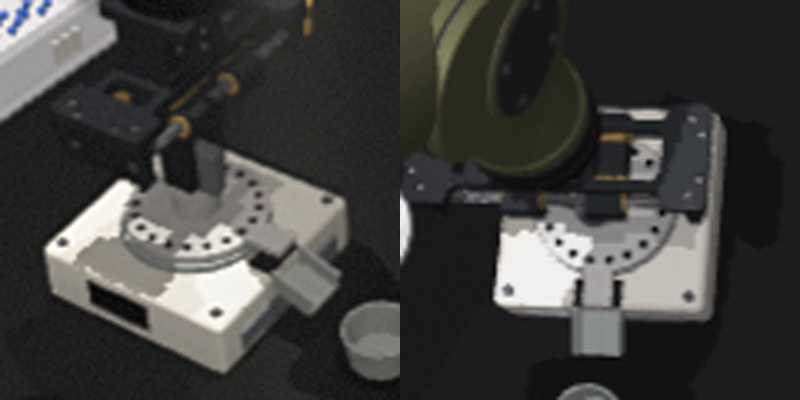

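The plate lies flat on the sunken turntable with its tongue over the chute. Its top measures about 58 mm (59 mm expected), and the force stays at about 21 N. I'm handing in.

```bash
python3 -c "
from h import *
print(robot.finish_job()); to(.5639,.2458,.104,-85.3)"
```

```text
the job is handed in; nothing more can be done
None
the job is handed in; nothing more can be done
```

The counting plate is on the locating pin with its tongue toward the chute, and the turntable is pressed home. I handed the job in at about 10.5 s with the arm still holding the plate down by its grip.

I took the white plate by its bar and turned it about 96° clockwise. I set it down where the camera had shown the pin's tip. The bore went straight over the pin, so no sliding search was needed.

- **Press:** the grip height fell from 109.3 mm at first contact to 103.8 mm, where it stopped, as expected for fully home. The downward push held steady at about 21 N, well above the 9.5 N needed.
- **Plate height:** depth from the side camera put the plate's top at about 58 mm. Fully home should read 59 mm, so it agrees within the camera's calibration.
- **Tongue:** the gripper's heading puts it within about 0.5° of the chute, and both camera views agree.
- **Disagreements:** a sideways push of about 6–7 N remained on the wrist while pressing. The final position was about 2 mm from the camera's estimate of the pin, which fits the calibration and the bore's clearance.
- **Other objects:** I touched nothing else that I know of. I did not check every other object on the bench again at the end. The hand-in reported no verdict.

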